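# Set out the sliding-door service kit

## Robot

A 7-joint arm with a two-finger parallel gripper is mounted at the origin on the work surface. World frame = base frame: x ahead of the robot, y to its left, z up, the work surface at z = 0. Lengths are in m, angles in rad, forces in N, time in s.
With the tool pointing down it reaches from about 0.4 to 0.875 m from the base axis. Payload 6.5 kg.
Tool frame: the origin (TCP) lies between the finger pads; the fingertips stand 22 mm ahead of it and the grasp point (between the pads) lies 3 mm ahead of it; z points along the fingers, x is the direction in which the jaws open and shut, and the axes are right-handed (so a half turn about z gives the same grasp; the last joint's range is limited). The gripper opens to 85 mm and grips with 20 to 120 N. Pads are 22 mm wide; open, the fingers measure 114 mm over their backs; the gripper's body (76 mm by 85 mm) begins 54 mm behind the grasp point. The pads swing forward as they close: fully open they stand 13 mm farther back than shut.
Start: joints at [-0.066, 0.536, -0.004, 1.538, 0.003, 1.067, -0.071], TCP at [0.65, 0, 0.253] pointing down, gripper open.
Joint ranges: [-2.7, 2.7], [-0.37, 2.16], [-1.27, 1.26], [0.24, 2.4], [-1.31, 4.45], [0.19, 1.91], [-2.76, 2.76]. Speed limits (rad/s): [2.39, 2.39, 3.14, 3.14, 3.14, 3.14, 3.14].

## Interface

Orientations are given as a unit quaternion [x, y, z, w].
In Python, from cell import ctrl, optics, models gives the robot as it stands.
- The arm moves only by the tool arm_command, never from a script. Its argument "steps" is one flat list of numbers, 6 for each row, row after row: the shift along the tool's x, y, z in units of 25 mm (1.0 is 25 mm), then the turn, a rotation vector about the tool's x, y, z in units of 6 degrees (1.0 is 6 degrees). In form: [tx, ty, tz, rx, ry, rz, tx, ty, tz, rx, ry, rz, ...]. A call has 1 to 12 rows; each row is the pose to reach, as a shift and turn from the pose commanded when the call began, along the tool's axes at that moment; what a row does not reach only later rows make up. A row lasts 1/8 s, in which the tool goes at most 62.5 mm and 10.7 degrees, less where a joint would pass 70% of its speed; a pose out of reach is approached as far as the arm can. A call with a gripper value outside its range is refused whole. "jaw" is the closure in counts, from 0 (fully open) to 255 (shut), set as the call begins (left out, the last holds). The fingers move at their own pace and stop on an object; "force" is the grip in N (left out, the last holds). Time passes only in rows, so rows that repeat a pose let the fingers close. It gives the time, the measured TCP pose, the force and the opening at its end, in the units of the state.
- ctrl.state(): the state, without advancing time (a new reading comes with each control period).
- optics.snapshot(name): name is "scene" or "side" or "wrist"; returns a dict with "pixels" (400x640x3 uint8, red, green, blue), "z_map" (400x640 float32, m along the optical axis (not along the pixel's ray), 0 where there is no reading), "fx", "fy", "cx", "cy" (pixels), "R" (3x3) and "t" (3): a world point X has camera coordinates R X + t. Camera axes: x right, y down, z forward; pixel columns grow to the right and rows downward; lengths in m; the calibration is good to about 2 mm. A picture is of the moment at which its call begins.
- ctrl.sign_off(): hands the job in, once; it reports no verdict.
Trained networks look in a picture, given as the dict that the camera call returned (one of the last four; its "shot" number tells which), for a name from the list of things; names that differ only in an ending like _2 or _b are one class to them, and where a whole thing is asked for, a point or a joint stands for the part that bears it (a point fixed in the world has none). Each returns a list of dicts, best first, with "p" (0 to 1); they miss things now and then, are a little off and sometimes report something else, mostly with a low value. They report only what shows in the picture. A call takes as long as a camera call.
- models.masks_of(picture, query): "region" (400x640 bool, what is visible of it) and "uv" ([column, row] in pixels, amid what is visible of it).
- models.mark_of(picture, query): "uv" ([column, row] in pixels: a listed point, or the origin of a listed thing).
The state is a dict: "clock": time; "joint_pos": joint angles; "dq": joint speeds; "joint_torque": joint torques, N m; "eef_pos": TCP position; "tcp_rot": TCP orientation; "wrist_force": force on the tool from outside, world axes, zero at the start; "ft_torque": the same for the moment, N m; "finger_gap": finger opening in m.
Only numpy, scipy, OpenCV 4.12 (cv2) and the standard library are available. Lean on these libraries where they do the work, as an engineer would, in place of code of your own. Each camera call takes 0.05 s, during which the arm holds its last target.

## Task

Set out the kit for servicing the sliding door, each thing upright and centred on its mat: the blue oil can on the cork mat in front of the clear parts organiser, the jar of screws on the cork mat in front of the white jug, and the green grease tin between them on the round rubber mat, with the small red wax tin centred on top of it. Stand the orange spirit level on its long edge, as you find it, along the middle of the rubber strip behind the grease tin. Do not shift or tip the jug, and leave everything standing free and still.

Things in the scene. Friction and masses are not known exactly. Their poses are not given: they have to be found in the camera images.
- oilcan_c (a point): blue oil can, loose, stands upright: round blue body 48 mm diameter, 64 mm tall, with a low steel cone and thin brass nozzle on top (80 mm tall in all). This point: on the axis, half-way up the whole can, 40 mm above its underside; z up its axis
- jar_c (a point): glass jar of brass screws with a white lid, loose, stands upright, 46 mm diameter, 62 mm tall. This point: on the axis, half-way up (31 mm above the underside); z up its axis
- greasetin_c (a point): green grease tin, round with flat top, loose, 60 mm diameter, 44 mm tall. This point: its centre, 22 mm above the underside; z up its axis
- waxtin_c (a point): small red wax tin, round, loose, 46 mm diameter, 28 mm tall. This point: its centre, 14 mm above the underside; z up its axis
- level_c (a point): orange pocket spirit level, loose, a straight bar standing on its long narrow face: 120 mm long (its own y axis), 22 mm wide (its x axis), 40 mm tall (z up), green vial in the top face. This point: its centre, 20 mm above the underside; both ends are alike for this job
- mat_organiser: round cork mat, 80 mm diameter, 4 mm thick, fixed to the bench; it is the cork mat in front of (on the robot's side of) the clear plastic parts organiser, its centre some 140 mm from the organiser's centre (organiser 110 by 190 mm, 45 mm tall, fixed). Origin: centre of its underside, on the bench top
- mat_jug: round cork mat, 80 mm diameter, 4 mm thick, fixed to the bench; it is the cork mat in front of (on the robot's side of) the white jug, its centre some 140 mm from the jug's. Origin: centre of its underside, on the bench top
- mat_middle: round black rubber mat, 92 mm diameter, 4 mm thick, fixed to the bench between the two cork mats. Origin: centre of its underside, on the bench top
- strip: black rubber strip, 150 mm long (its y axis) by 50 mm wide (its x axis), 4 mm thick, fixed to the bench about 100 mm behind (beyond, seen from the robot) the round rubber mat. Origin: centre of its underside, on the bench top
- jug_c (a point): white ceramic jug, loose, about 96 mm diameter and 146 mm tall, its handle pointing away from the robot; stays where it is. This point: on its axis, 70 mm above its underside

How it is judged:
By the outcome, as a careful person would: the job done as asked, in the order asked, and still so for the second after the job is handed in, with the robot touching nothing.
It also fails if it takes over 128 s, if anything falls off the work surface, if the arm or the gripper's body presses on something with over 40 N, if the wrist force passes 120 N, or if a joint passes its speed limit or range.

## Working session

There is one attempt and no reset: what is moved stays moved. The work goes in short steps, Python scripts to look and compute and a tool call to move; the robot and the scene stay as the last step left them, time stands still between calls to the robot, and variables do not carry over. Pictures are saved under pics/ and viewed, and the job is handed in when it is done.

Besides the shell and the picture viewer there is one more tool, called after "Emit:" in YAML: its name, and indented under it one key for each argument. arm_command: Moves the arm, as the interface text tells. Its arguments: {"type":"object","properties":{"steps":{"type":"array"},"jaw":{"type":"number"},"force":{"type":"number"}},"required":["steps"]}

```bash
ls; mkdir -p pics
python3 - <<'E'
from cell import ctrl, optics, models
import cv2,numpy as np
s=ctrl.state(); print({k:np.round(v,4) for k,v in s.items()})
for n in ["scene","side","wrist"]:
    p=optics.snapshot(n); cv2.imwrite(f"pics/{n}0.png",p["pixels"][:,:,::-1]); print(n,p["fx"],p["cx"],p["cy"],np.round(p["R"],3).tolist(),np.round(p["t"],3),p["shot"])
E
```

```text
pics
{'clock': np.float64(0.0), 'joint_pos': array([-0.0662,  0.5372, -0.0044,  1.5389,  0.0026,  1.0673, -0.0712]), 'dq': array([-0.0011, -0.0009,  0.0014,  0.0003, -0.001 ,  0.0008, -0.0012]), 'joint_torque': array([-5.00000e-04, -5.83398e+01,  1.04870e+00, -2.59097e+01,
        1.24000e-02,  9.40000e-03, -0.00000e+00]), 'eef_pos': array([ 0.6494, -0.    ,  0.2524]), 'tcp_rot': array([ 1.e+00,  0.e+00, -9.e-04,  1.e-04]), 'wrist_force': array([ 0.0945, -0.0369,  0.2476]), 'ft_torque': array([ 0.0031, -0.0044,  0.0257]), 'finger_gap': np.float64(0.0854)}
scene 498.0386973984399 323.1297614473494 205.5518459020709 [[-0.818, 0.575, -0.004], [0.494, 0.699, -0.517], [-0.294, -0.426, -0.856]] [ 0.485 -0.261  1.315] 1
side 367.6465861808606 317.7211665602859 202.79060746184703 [[0.947, -0.322, 0.016], [-0.168, -0.533, -0.829], [0.276, 0.782, -0.559]] [-0.579  0.146  0.647] 2
wrist 315.31784877171077 324.4058588246168 199.4410563499979 [[1.0, -0.001, -0.001], [-0.001, -0.946, 0.326], [-0.001, -0.326, -0.946]] [-0.649 -0.041  0.381] 3
```

View pics/scene0.png

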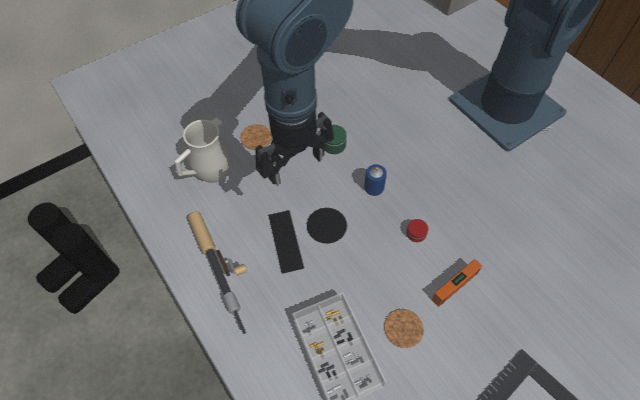

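View pics/side0.png

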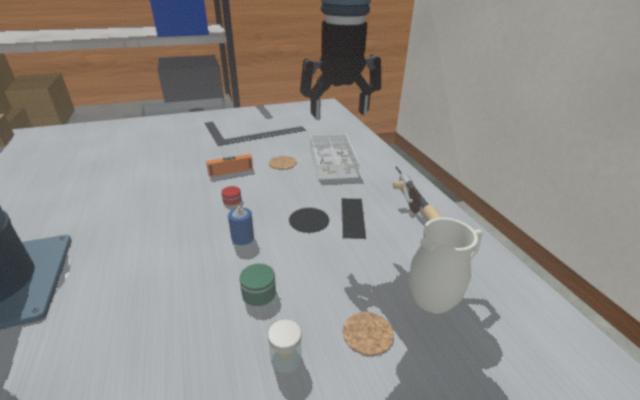

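View pics/wrist0.png

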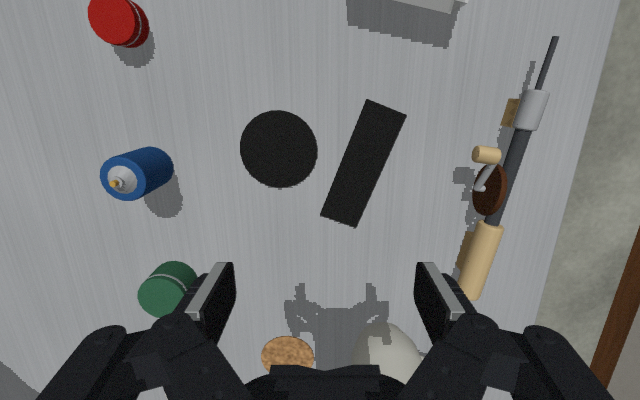

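The scene view shows the mats at (257,137), (327,225) and (404,328), the strip at (286,241), the can at (375,180), the wax tin at (417,230), the level at (458,283) and the grease tin at (335,139). The jar is hidden there but appears in the side view at (285,345). Next I measure everything.

```bash
cat > h.py <<'E'
from cell import ctrl, optics, models
import cv2,numpy as np
from scipy.optimize import least_squares
def cloud(p,reg):
    v,u=np.nonzero(reg&(p["z_map"]>0)); z=p["z_map"][v,u]
    X=np.c_[(u-p["cx"])/p["fx"]*z,(v-p["cy"])/p["fy"]*z,z]
    return (X-p["t"])@p["R"]
def ray(p,uv,h):
    d=p["R"].T@np.array([(uv[0]-p["cx"])/p["fx"],(uv[1]-p["cy"])/p["fy"],1]); c=-p["R"].T@p["t"]
    return c+d*(h-c[2])/d[2]
def rayreg(p,reg,h):   # contour of region intersected w. plane z=h
    cs,_=cv2.findContours(reg.astype(np.uint8),cv2.RETR_EXTERNAL,cv2.CHAIN_APPROX_NONE)
    c=max(cs,key=cv2.contourArea)[:,0,:]
    return np.array([ray(p,q,h) for q in c])
def proj(p,X):
    c=p["R"]@np.asarray(X)+p["t"]; return np.array([p["fx"]*c[0]/c[2]+p["cx"],p["fy"]*c[1]/c[2]+p["cy"]])
def circ(P,r):
    f=lambda c:np.hypot(P[:,0]-c[0],P[:,1]-c[1])-r
    return least_squares(f,P[:,:2].mean(0),loss='soft_l1',f_scale=0.002)
def best(p,q):
    m=models.masks_of(p,q); return m[0] if m else None
H=dict(oilcan_c=.04,jar_c=.031,greasetin_c=.022,waxtin_c=.014,level_c=.02,mat_organiser=0,mat_jug=0,mat_middle=0,strip=0,jug_c=.07)
TOP=dict(jar_c=.062,greasetin_c=.044,waxtin_c=.028,level_c=.04,mat_organiser=.004,mat_jug=.004,mat_middle=.004,strip=.004)
RAD=dict(oilcan_c=.024,jar_c=.023,greasetin_c=.03,waxtin_c=.023,mat_organiser=.04,mat_jug=.04,mat_middle=.046)
def save(p,name): cv2.imwrite(f"pics/{name}.png",p["pixels"][:,:,::-1])
E
cat > m0.py <<'E'
from h import *
import sys
cams=sys.argv[1].split(','); names=sys.argv[2].split(',') if len(sys.argv)>2 else list(H)
for cam in cams:
    p=optics.snapshot(cam)
    for n in names:
        b=best(p,n); k=models.mark_of(p,n)
        if b is None: print(cam,n,'none'); continue
        C=cloud(p,b["region"]); out=[cam,n,round(b["p"],2),int(b["region"].sum())]
        if k: out+=['mark',np.round(ray(p,k[0]["uv"],H[n]),4)[:2],round(k[0]["p"],2)]
        if len(C):
            zt=np.percentile(C[:,2],97); out+=['ztop',round(zt,4)]
            top=C[abs(C[:,2]-TOP.get(n,zt))<.006]
            if len(top)>10:
                (cx,cy),(w,h),a=cv2.minAreaRect(top[:,:2].astype(np.float32)*1000)
                out+=['top',np.round([cx/1e3,cy/1e3],4),np.round([w,h,a],1)]
            if n in RAD:
                if n.startswith('mat'):
                    P=rayreg(p,b["region"],.004)
                else:
                    P=C[(C[:,2]>.012)&(C[:,2]<TOP.get(n,.064)-.005)] if n in('oilcan_c','jar_c') else C[(C[:,2]>.008)&(C[:,2]<TOP[n]-.005)]
                if len(P)>10:
                    r=circ(P,RAD[n]); out+=['circ',np.round(r.x,4),round(np.sqrt(np.mean(r.fun**2))*1e3,2)]
        print(*out)
E
python3 m0.py scene,side,wrist
```

```text
scene oilcan_c 0.75 579 mark [ 0.4435 -0.0052] 0.75 ztop 0.0741 top [ 0.4466 -0.0016] [24.9 23.1 13.4] circ [ 0.4436 -0.002 ] 1.01
scene jar_c none
scene greasetin_c 0.86 444 mark [ 0.4521 -0.1533] 0.65 ztop 0.0465 top [ 0.4398 -0.1525] [64.3 39.2 41.2] circ [ 0.4465 -0.1611] 1.27
scene waxtin_c 0.62 341 mark [0.4432 0.1549] 0.77 ztop 0.0308 top [0.4433 0.1511] [43.8 40.7 27.8] circ [0.4418 0.1495] 0.88
scene level_c 0.6 1212 mark [0.4589 0.2897] 0.73 ztop 0.0074
scene mat_organiser 0.66 1259 mark [0.6014 0.3017] 0.98 ztop 0.0074 top [0.6059 0.3015] [78.  79.1 48.2] circ [0.6056 0.3017] 1.04
scene mat_jug 0.79 570 mark [ 0.5963 -0.3043] 0.74 ztop 0.0077 top [ 0.5944 -0.296 ] [78.4 75.5 74.3] circ [ 0.5946 -0.2944] 3.62
scene mat_middle 0.63 1093 mark [0.5991 0.0175] 0.75 ztop 0.0075 top [0.5949 0.0191] [88.7 88.8 85.4] circ [0.595  0.0191] 2.15
scene strip 0.62 1339 mark [0.6957 0.0019] 0.98 ztop 0.0075 top [ 0.6927 -0.0024] [151.2  50.8  70. ]
scene jug_c 0.58 2462 mark [ 0.7294 -0.2658] 0.58 ztop 0.1455 top [ 0.7309 -0.2651] [82.5 79.6 51.8]
side oilcan_c 0.8 846 mark [0.451  0.003
[... 1100 characters left out ...]
setin_c 0.84 2239 mark [ 0.443  -0.1591] 0.9 ztop 0.0448 top [ 0.4435 -0.1565] [60.  49.5 53.2] circ [ 0.4462 -0.16  ] 0.48
wrist waxtin_c 0.93 2371 mark [0.4453 0.1512] 0.95 ztop 0.0291 top [0.4435 0.1474] [45.4 38.7  1.4] circ [0.4425 0.151 ] 0.42
wrist level_c 0.28 2812 ztop 0.0983 top [ 0.7318 -0.235 ] [95.9 38.2  4.4]
wrist mat_organiser none
wrist mat_jug none
wrist mat_middle 0.69 4703 mark [0.5969 0.0191] 0.78 ztop 0.0052 top [0.5952 0.0181] [91.1 90.4 43.5] circ [0.5951 0.0183] 1.06
wrist strip 0.91 5019 mark [ 0.6942 -0.003 ] 0.92 ztop 0.0052 top [ 0.6927 -0.0026] [149.2  49.8  69.3]
wrist jug_c 0.8 2871 mark [ 0.7326 -0.2629] 0.59 ztop 0.0987 top [ 0.7337 -0.2242] [ 6.  36.1 87.5]
```

Run:
```python
from h import *
for cam in ["scene","side"]:
    p=optics.snapshot(cam); hsv=cv2.cvtColor(p["pixels"],cv2.COLOR_RGB2HSV)
    m=(hsv[...,0]>5)&(hsv[...,0]<16)&(hsv[...,1]>190)&(hsv[...,2]>90)
    n,l,st,_=cv2.connectedComponentsWithStats(m.astype(np.uint8))
    for i in range(1,n):
        if st[i,4]>200:
            reg=cv2.morphologyEx((l==i).astype(np.uint8),cv2.MORPH_CLOSE,np.ones((15,15)))>0
            C=cloud(p,reg); T=C[(C[:,2]>.035)]
            print(cam,st[i],C[:,2].max(), cv2.minAreaRect(T[:,:2].astype(np.float32)*1000) if len(T)>5 else 0)
    for q in ["jar_c","level_c"]:
        print(cam,q,[(m["p"],m["uv"],m["region"].sum()) for m in models.masks_of(p,q)],[(m["p"],m["uv"]) for m in models.mark_of(p,q)])
    if cam=="side":
        for uv in [(285,333),(285,345),(285,357)]: print(ray(p,uv,.062),ray(p,uv,.031))
        reg=np.zeros((400,640),bool); reg[315:375,262:308]=1
        C=cloud(p,reg); L=C[(C[:,2]>.055)&(C[:,2]<.07)]; print(len(L),circ(L,.02).x,cv2.minAreaRect(L[:,:2].astype(np.float32)*1000))
        S=C[(C[:,2]>.012)&(C[:,2]<.055)]; print(len(S),circ(S,.023).x)
    E=best(p,"strip"); P=rayreg(p,E["region"],.004); print("strip",cv2.minAreaRect(P[:,:2].astype(np.float32)*1000))
```

```text
scene jar_c [] []
scene level_c [(0.71, [458.6, 282.9], np.int64(789))] [(0.76, [458.1, 283.3]), (0.71, [210.6, 155.3])]
strip ((692.67919921875, -2.6605453491210938), (155.72389221191406, 53.876670837402344), 68.3309097290039)
side jar_c [(0.92, [281.4, 345.6], np.int64(1533))] [(0.63, [283.4, 345.2])]
side level_c [(0.65, [229.4, 166.4], np.int64(714))] [(0.63, [229.8, 161.0])]
[ 0.46036162 -0.3014907   0.062     ] [ 0.46514972 -0.2788921   0.031     ]
[ 0.45564716 -0.31961332  0.062     ] [ 0.46009528 -0.29832161  0.031     ]
[ 0.45121386 -0.33665514  0.062     ] [ 0.45534227 -0.31659238  0.031     ]
814 [ 0.45922213 -0.30025536] ((459.5997009277344, -299.28253173828125), (46.137306213378906, 44.2221565246582), 76.55596923828125)
572 [ 0.45969452 -0.29832135]
strip ((692.1185913085938, -5.338645935058594), (156.782470703125, 51.84560775756836), 70.1334228515625)
```

Emit:
arm_command:
  steps: [-1.7,0.01,1,0,0,0,-3.4,0.02,2,0,0,0,-5.1,0.03,3,0,0,0,-6.8,0.04,4,0,0,0,-8.0,0.04,4.5,0,0,0,-8.25,0.04,5,0,0,0,-8.25,0.04,6,0,0,0,-8.25,0.04,7,0,0,0,-8.25,0.04,8,0,0,0,-8.25,0.04,8.4,0,0,0,-8.25,0.04,8.5,0,0,0,-8.25,0.04,8.5,0,0,0]
  jaw: 0
  force: 30

```text
clock: 5.4
eef_pos: [0.4445, -0.001, 0.0413]
tcp_rot: [1.0, -0.0, 0.001, -0.0]
wrist_force: [-0.2, 0.2, 0.3]
finger_gap: 0.0853
```

Emit:
arm_command:
  steps: [0,0,0,0,0,0,0,0,0,0,0,0,0,0,0,0,0,0,0,0,0,0,0,0,0,0,0,0,0,0]
  jaw: 255

```text
clock: 6.02
eef_pos: [0.4441, -0.001, 0.0414]
tcp_rot: [1.0, -0.0, 0.0, -0.0]
wrist_force: [-0.0, 0.5, 5.9]
finger_gap: 0.0475
```

Run:
```python
from h import *
p=optics.snapshot("side"); save(p,"s1"); p=optics.snapshot("wrist"); save(p,"w1")
cv2.imwrite("pics/c1.png",np.hstack([cv2.imread("pics/s1.png"),cv2.imread("pics/w1.png")])[:, :][::1, ::1] if 0 else cv2.resize(np.hstack([cv2.imread("pics/s1.png")[100:350,100:420],cv2.imread("pics/w1.png")[::1][150:400,150:470]]),None,fx=1.2,fy=1.2))
print(ctrl.state()["clock"],ctrl.state()["finger_gap"])
```

```text
6.125 0.04716164452444979
```

View pics/c1.png

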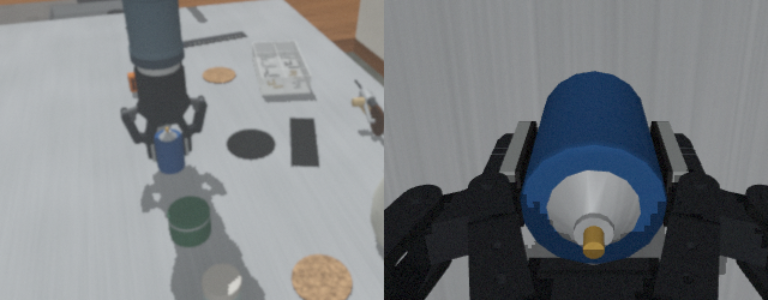

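Emit:
arm_command:
  steps: [0,0,-0.5,0,0,0,0,0,-1.5,0,0,0,0.5,-0.5,-3,0,0,0,1.5,-1.8,-4.5,0,0,0,2.6,-3.4,-5.5,0,0,0,3.7,-5,-6,0,0,0,4.8,-6.6,-6,0,0,0,5.8,-8.0,-6,0,0,0,6.3,-8.7,-6,0,0,0,6.44,-8.84,-6,0,0,0,6.44,-8.84,-6,0,0,0,6.44,-8.84,-6,0,0,0]

```text
clock: 7.62
eef_pos: [0.6043, 0.2184, 0.1909]
tcp_rot: [1.0, -0.001, -0.0, 0.0]
wrist_force: [0.3, 0.3, -2.9]
finger_gap: 0.0474
```

```bash
cat > mm.py <<'E'
from h import *
import sys
# python mm.py cam name : refine with contour circle
for n in sys.argv[2:]:
    p=optics.snapshot(sys.argv[1]); 
    b=best(p,n); k=models.mark_of(p,n)
    if k: print(n,"mark",ray(p,k[0]["uv"],H[n])[:2].round(4))
    if b is None: print(n,"none"); continue
    C=cloud(p,b["region"]); z=TOP.get(n,.03); 
    P=rayreg(p,b["region"],z)
    hull=cv2.convexHull(P[:,:2].astype(np.float32))[:,0]
    if n in RAD: print(n,b["p"],"contour",circ(P,RAD[n]).x.round(4),"hull",circ(hull,RAD[n]).x.round(4),"encl",cv2.minEnclosingCircle(hull))
    print(" rect",cv2.minAreaRect(hull*1000), "ztop",np.percentile(C[:,2],97))
save(p,"mm"); print(ctrl.state()["eef_pos"].round(4),ctrl.state()["clock"])
E
python3 mm.py wrist mat_organiser oilcan_c
```

```text
mat_organiser mark [0.604  0.3005]
mat_organiser 0.78 contour [0.6056 0.3019] hull [0.6056 0.302 ] encl ((0.6055994033813477, 0.3017759621143341), 0.04024474322795868)
 rect ((605.5119018554688, 301.8390197753906), (79.21846771240234, 78.74102783203125), 89.84669494628906) ztop 0.005243811449212941
oilcan_c mark [0.6041 0.1138]
oilcan_c 0.74 contour [0.6047 0.1035] hull [0.6148 0.091 ] encl ((0.6028859615325928, 0.0977090448141098), 0.09817231446504593)
 rect ((596.3353271484375, 95.44518280029297), (132.1435546875, 192.324951171875), 15.846665382385254) ztop 0.22395102496372774
[0.6047 0.2197 0.1909] 7.925
```

View pics/mm.png

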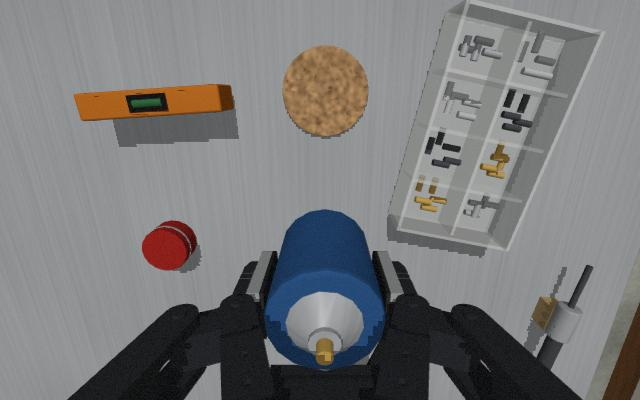

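```bash
cat > held.py <<'E'
from h import *
import sys
n=sys.argv[1]; lo,hi=float(sys.argv[2]),float(sys.argv[3]) # heights relative to tcp
p=optics.snapshot("wrist"); s=ctrl.state(); b=best(p,n); C=cloud(p,b["region"]); e=s["eef_pos"]
P=C[(C[:,2]-e[2]>lo)&(C[:,2]-e[2]<hi)]; r=circ(P,RAD[n]); print(len(P),"held axis",r.x.round(4),"rel tcp",(r.x-e[:2]).round(4),"rms",np.sqrt(np.mean(r.fun**2)).round(4),"tcp",e.round(4),"zrel range",np.percentile(C[:,2]-e[2],[2,98]).round(4))
for n in sys.argv[4:]:
    b=best(p,n)
    if b is None: print(n,'none');continue
    C=cloud(p,b["region"]); T=C[abs(C[:,2]-TOP[n])<.005]
    print(n,cv2.minAreaRect(T[:,:2].astype(np.float32)*1000))
E
python3 held.py oilcan_c -.035 .015 level_c
```

```text
h.py:19: RuntimeWarning: Mean of empty slice.
  return least_squares(f,P[:,:2].mean(0),loss='soft_l1',f_scale=0.002)
  ret = um.true_divide(
Traceback (most recent call last):
  File "held.py", line 5, in <module>
    P=C[(C[:,2]-e[2]>lo)&(C[:,2]-e[2]<hi)]; r=circ(P,RAD[n]); print(len(P),"held axis",r.x.round(4),"rel tcp",(r.x-e[:2]).round(4),"rms",np.sqrt(np.mean(r.fun**2)).round(4),"tcp",e.round(4),"zrel range",np.percentile(C[:,2]-e[2],[2,98]).round(4))
                                              ~~~~^^^^^^^^^^
  File "h.py", line 19, in circ
    return least_squares(f,P[:,:2].mean(0),loss='soft_l1',f_scale=0.002)
ValueError: Initial guess is outside of provided bounds
```

Emit:
arm_command:
  steps: [0.03,-0.8,0.5,0,0,0,0.03,-1.8,1.2,0,0,0,0.03,-2.8,2.0,0,0,0,0.03,-3.2,3,0,0,0,0.03,-3.28,4,0,0,0,0.03,-3.28,4.9,0,0,0,0.03,-3.28,5.4,0,0,0,0.03,-3.28,5.6,0,0,0,0.03,-3.28,5.7,0,0,0,0.03,-3.28,5.8,0,0,0,0.03,-3.28,5.81,0,0,0,0.03,-3.28,5.81,0,0,0]

```text
clock: 9.52
eef_pos: [0.6057, 0.302, 0.0459]
tcp_rot: [1.0, -0.0, 0.0, -0.0]
wrist_force: [0.1, 0.1, -2.0]
finger_gap: 0.0471
```

```bash
python3 m0.py scene,side oilcan_c,mat_organiser; python3 -c "
from h import *
s=ctrl.state();print(s['eef_pos'],s['wrist_force'])"
```

```text
scene oilcan_c 0.65 228 mark [0.604  0.2984] 0.65 ztop 0.0974 circ [0.6056 0.301 ] 0.8
scene mat_organiser 0.8 280 mark [0.6095 0.3061] 0.82 ztop 0.0076 top [0.6087 0.3244] [32.4 72.6 80.7] circ [0.6024 0.2944] 5.87
side oilcan_c 0.89 444 mark [0.6143 0.3235] 0.92 ztop 0.0738 top [0.605  0.2975] [35.  41.6 37.2] circ [0.6063 0.3022] 1.4
side mat_organiser 0.63 143 mark [0.601  0.2808] 0.75 ztop 0.0052 top [0.6062 0.2888] [54.9 73.6 87.9] circ [0.6067 0.3004] 9.97
[0.60551788 0.30201006 0.04556439] [ 0.41746416  0.55971626 -1.7882723 ]
```

Emit:
arm_command:
  steps: [0,0,0.02,0,0,0,0,0,0.02,0,0,0,0,0,0.02,0,0,0,0,0,0.02,0,0,0,0,0,-0.4,0,0,0,0,0,-1.2,0,0,0,0,0,-2.4,0,0,0,0,0,-3.6,0,0,0,0,1,-4.8,0,0,0,0,2.5,-5.6,0,0,0,0,3.3,-5.8,0,0,0,0,3.3,-5.8,0,0,0]
  jaw: 40

```text
clock: 11.52
eef_pos: [0.606, 0.2179, 0.1912]
tcp_rot: [1.0, -0.001, 0.0, 0.0]
wrist_force: [0.1, 0.7, -0.0]
finger_gap: 0.0719
```

```bash
python3 m0.py wrist oilcan_c,level_c,mat_organiser,waxtin_c; python3 mm.py wrist level_c
```

```text
wrist oilcan_c 0.82 3499 mark [0.6064 0.301 ] 0.96 ztop 0.0783 top [0.6057 0.302 ] [20.2 20.7 45.7]
wrist level_c 0.72 2672 mark [0.4605 0.2947] 0.74 ztop 0.0053
wrist mat_organiser 0.96 2478 ztop 0.0052 top [0.6057 0.3019] [77.2 78.5 27.9] circ [0.6057 0.3017] 1.29
wrist waxtin_c 0.79 1984 mark [0.4449 0.1514] 0.56 ztop 0.0288 top [0.4431 0.1512] [45.1 44.5 44. ] circ [0.4423 0.1508] 0.41
level_c mark [0.4598 0.2952]
 rect ((464.87469482421875, 294.86273193359375), (129.4182586669922, 22.03616714477539), 3.643225908279419) ztop 0.04199629402753
[0.6054 0.2197 0.1904] 12.125
```

View pics/mm.png

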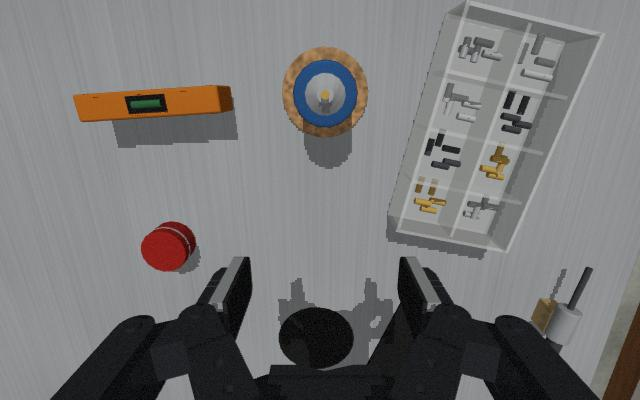

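Emit:
arm_command:
  steps: [-0.5,1.5,0,0,0,0,-1.2,3.5,0,0,0,0,-2,5.8,0,0,0,0,-2.8,8.1,0,0,0,0,-3.5,10.4,0,0,0,0,-4.2,12.7,0,0,0,0,-4.8,15,0,0,0,0,-5.3,17.3,0,0,0,0,-5.6,19.6,0,0,0,0,-5.8,21.9,0,0,0,0,-5.84,23.5,0,0,0,0,-5.84,24,0,0,0,0]
  jaw: 0

```text
clock: 13.62
eef_pos: [0.4584, -0.3836, 0.1906]
tcp_rot: [1.0, -0.002, -0.0, 0.001]
wrist_force: [-0.3, 0.7, 0.7]
finger_gap: 0.0858
```

Emit:
arm_command:
  steps: [0,0,0,0,0,0,0,0,0,0,0,0]

```text
clock: 13.88
eef_pos: [0.4602, -0.3784, 0.1904]
tcp_rot: [1.0, 0.001, 0.0, -0.001]
wrist_force: [0.1, 0.5, 0.4]
finger_gap: 0.0857
```

```bash
python3 m0.py wrist jar_c,greasetin_c,mat_jug,jug_c; python3 mm.py wrist jar_c mat_jug; python3 mm.py scene mat_jug
```

```text
wrist jar_c 0.75 2983 mark [ 0.4581 -0.2995] 0.56 ztop 0.0631 top [ 0.4592 -0.2983] [44.8 44.7 43.6]
wrist greasetin_c none
wrist mat_jug 0.73 6158 mark [ 0.5914 -0.2921] 0.68 ztop 0.0054 top [ 0.5946 -0.2951] [78.  81.8 89.9] circ [ 0.5926 -0.2952] 0.94
wrist jug_c 0.58 4017 ztop 0.0633 top [ 0.6898 -0.278 ] [ 8.9 48.6 18.4]
jar_c mark [ 0.4583 -0.2988]
jar_c 0.6 contour [ 0.4594 -0.2983] hull [ 0.4594 -0.2985] encl ((0.45964083075523376, -0.29823440313339233), 0.02318594977259636)
 rect ((459.2092590332031, -298.0235595703125), (44.66879653930664, 44.364437103271484), 89.94829559326172) ztop 0.06310283477551226
mat_jug mark [ 0.5917 -0.2943]
mat_jug 0.57 contour [ 0.5925 -0.295 ] hull [ 0.5926 -0.295 ] encl ((0.5924597978591919, -0.29511791467666626), 0.04054449498653412)
 rect ((592.7489624023438, -294.46075439453125), (78.71492004394531, 80.03318786621094), 89.92438507080078) ztop 0.0053219829484471536
[ 0.4595 -0.3805  0.1905] 14.625
mat_jug mark [ 0.5951 -0.2836]
mat_jug 0.84 contour [ 0.5931 -0.2946] hull [ 0.5933 -0.2948] encl ((0.5931022763252258, -0.2937706410884857), 0.041746001690626144)
 rect ((592.9895629882812, -295.1033020019531), (77.63544464111328, 76.44981384277344), 54.732452392578125) ztop 0.007653460338470765
[ 0.4595 -0.3805  0.1906] 14.775
```

View pics/mm.png

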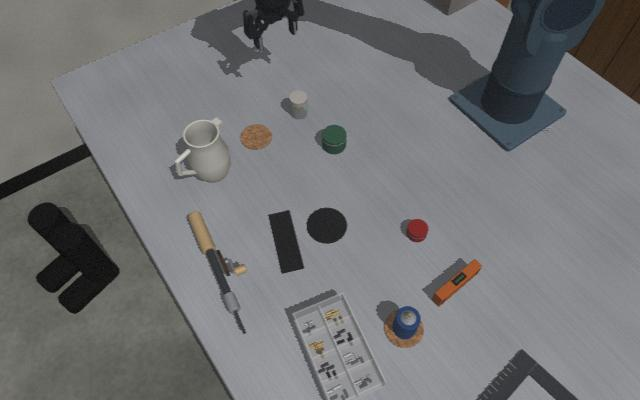

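Emit:
arm_command:
  steps: [0,-1,0.3,0,0,0,0,-2.2,0.8,0,0,0,0,-3.0,1.4,0,0,0,0,-3.26,2.2,0,0,0,0,-3.26,3.4,0,0,0,0,-3.26,4.6,0,0,0,0,-3.26,5.6,0,0,0,0,-3.26,6.0,0,0,0,0,-3.26,6.14,0,0,0,0,-3.26,6.14,0,0,0,0,-3.26,6.14,0,0,0]

```text
clock: 16.15
eef_pos: [0.4601, -0.2993, 0.0379]
tcp_rot: [1.0, -0.0, 0.001, 0.0]
wrist_force: [-0.2, -0.4, 0.3]
finger_gap: 0.0854
```

Emit:
arm_command:
  steps: [0,0,0,0,0,0,0,0,0,0,0,0,0,0,0,0,0,0,0,0,0,0,0,0,0,0,0,0,0,0,0,0,0,0,0,0]
  jaw: 255
  force: 30

```text
clock: 16.9
eef_pos: [0.4596, -0.2991, 0.0374]
tcp_rot: [1.0, -0.0, 0.0, 0.0]
wrist_force: [-0.7, 1.2, 5.9]
finger_gap: 0.0459
```

Emit:
arm_command:
  steps: [0,0,-0.4,0,0,0,0,0,-1.2,0,0,0,0.6,-0.02,-2,0,0,0,1.8,-0.05,-2.4,0,0,0,3.2,-0.08,-2.4,0,0,0,4.4,-0.12,-2.4,0,0,0,5.1,-0.14,-2.2,0,0,0,5.33,-0.14,-1.6,0,0,0,5.33,-0.14,-0.9,0,0,0,5.33,-0.14,-0.4,0,0,0,5.33,-0.14,-0.19,0,0,0,5.33,-0.14,-0.17,0,0,0]

```text
clock: 18.4
eef_pos: [0.592, -0.2959, 0.0414]
tcp_rot: [1.0, -0.0, -0.0, -0.0]
wrist_force: [-3.0, 0.9, 4.7]
finger_gap: 0.0456
```

Emit:
arm_command:
  steps: [0,0,0,0,0,0,0,0,0,0,0,0]

```text
clock: 18.65
eef_pos: [0.5926, -0.2958, 0.0415]
tcp_rot: [1.0, -0.0, 0.0, 0.0]
wrist_force: [-1.4, -0.8, 1.1]
finger_gap: 0.0456
```

```bash
python3 m0.py side jar_c,mat_jug;python3 m0.py scene jar_c; python3 mm.py side jar_c
```

```text
side jar_c 0.55 996 mark [ 0.5951 -0.2905] 0.59 ztop 0.0663 top [ 0.5972 -0.3037] [45.  28.2 33.2] circ [ 0.5932 -0.2951] 0.57
side mat_jug 0.74 789 mark [ 0.5972 -0.3022] 0.91 ztop 0.0047 top [ 0.5888 -0.3079] [54.  77.4 69.4] circ [ 0.593  -0.2953] 9.3
scene jar_c 0.83 397 mark [ 0.5921 -0.3004] 0.95 ztop 0.0677 top [ 0.5904 -0.2883] [44.6 31.1 46.6] circ [ 0.5929 -0.2961] 1.26
jar_c mark [ 0.5913 -0.2957]
jar_c 0.61 contour [ 0.5838 -0.3199] hull [ 0.5886 -0.3158] encl ((0.5856059789657593, -0.31617534160614014), 0.04275248944759369)
 rect ((585.1838989257812, -315.865478515625), (84.98066711425781, 34.59477615356445), 53.71775436401367) ztop 0.06610121117799841
[ 0.5926 -0.2958  0.0414] 19.2
```

View pics/mm.png

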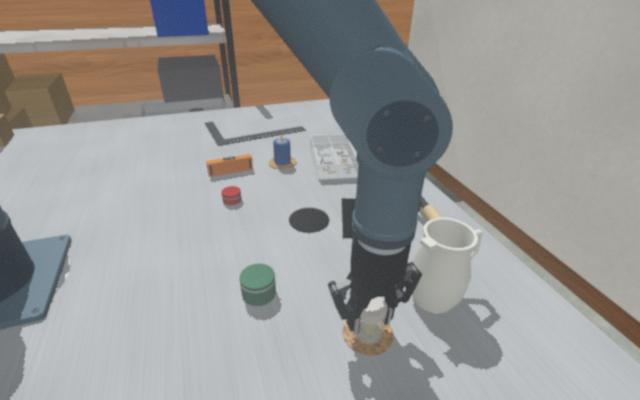

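Emit:
arm_command:
  steps: [0,0,0,0,0,0,0,0,0,0,0,0,0,0,0,0,0,0,0,0,-0.4,0,0,0,0,0,-1.4,0,0,0,0,0,-2.8,0,0,0,-0.5,0,-4.2,0,0,0,-1.8,-0.4,-5.4,0,0,0,-3.4,-1,-5.9,0,0,0,-5,-1.7,-5.9,0,0,0,-5.84,-2.03,-5.9,0,0,0,-5.84,-2.03,-5.9,0,0,0]
  jaw: 50

```text
clock: 20.7
eef_pos: [0.4457, -0.2445, 0.1896]
tcp_rot: [1.0, -0.0, 0.0, 0.0]
wrist_force: [0.5, -0.1, -0.1]
finger_gap: 0.0688
```

Emit:
arm_command:
  steps: [0,0,0,0,0,0,0,0,0,0,0,0]
  jaw: 0

```text
clock: 20.95
eef_pos: [0.4478, -0.2451, 0.189]
tcp_rot: [1.0, 0.0, 0.0, 0.0]
wrist_force: [0.4, 0.7, -0.4]
finger_gap: 0.0855
```

```bash
python3 mm.py wrist jar_c mat_jug greasetin_c; python3 m0.py wrist greasetin_c; python3 m0.py scene,side jar_c,jug_c
```

```text
jar_c mark [ 0.5951 -0.2995]
jar_c 0.96 contour [ 0.5833 -0.2868] hull [ 0.5829 -0.2862] encl ((0.5825262069702148, -0.2844852805137634), 0.04000408947467804)
 rect ((581.5916748046875, -285.5109558105469), (44.815155029296875, 79.7778091430664), 47.66225814819336) ztop 0.06687992103790766
mat_jug 0.94 contour [ 0.5932 -0.2951] hull [ 0.5922 -0.2941] encl ((0.5921750664710999, -0.29364603757858276), 0.040523458272218704)
 rect ((587.453369140625, -289.6488952636719), (79.29893493652344, 67.95121765136719), 47.9646110534668) ztop 0.005281486786229098
greasetin_c mark [ 0.4466 -0.1606]
greasetin_c 0.73 contour [ 0.4463 -0.1599] hull [ 0.4463 -0.1599] encl ((0.44622713327407837, -0.15978606045246124), 0.029986923560500145)
 rect ((446.06964111328125, -159.93994140625), (57.69310760498047, 59.03359603881836), 89.93727111816406) ztop 0.04515327481219502
[ 0.4468 -0.2448  0.1887] 21.4
wrist greasetin_c 0.59 4536 mark [ 0.4448 -0.1592] 0.73 ztop 0.0452 top [ 0.4466 -0.1603] [58.  58.2 44.6]
scene jar_c 0.94 489 mark [ 0.5963 -0.3002] 0.94 ztop 0.0682 top [ 0.5943 -0.2924] [44.2 43.2 23.9] circ [ 0.5928 -0.2958] 1.32
scene jug_c 0.83 2524 mark [ 0.7321 -0.2659] 0.65 ztop 0.1458 top [ 0.7303 -0.2651] [84.3 80.  51.9]
side jar_c 0.74 1378 mark [ 0.5941 -0.2901] 0.81 ztop 0.0662 top [ 0.592  -0.2964] [45.1 45.2 64.3] circ [ 0.5933 -0.2951] 0.57
side jug_c none
```

View pics/mm.png

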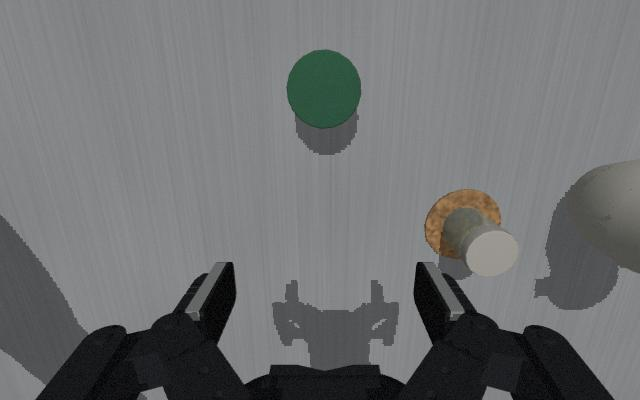

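Emit:
arm_command:
  steps: [0,-1,0.3,0,0,0,-0.02,-2.2,0.8,0,0,0,-0.02,-3.1,1.4,0,0,0,-0.02,-3.39,2.2,0,0,0,-0.02,-3.39,3.4,0,0,0,-0.02,-3.39,4.6,0,0,0,-0.02,-3.39,5.6,0,0,0,-0.02,-3.39,6.1,0,0,0,-0.02,-3.39,6.27,0,0,0,-0.02,-3.39,6.27,0,0,0,-0.02,-3.39,6.27,0,0,0]

```text
clock: 23.42
eef_pos: [0.4468, -0.1602, 0.0328]
tcp_rot: [1.0, -0.0, 0.001, 0.0]
wrist_force: [-0.0, 1.2, 1.1]
finger_gap: 0.0852
```

Emit:
arm_command:
  steps: [0,0,0,0,0,0,0,0,0,0,0,0,0,0,0,0,0,0,0,0,0,0,0,0,0,0,0,0,0,0]
  jaw: 255
  force: 40

```text
clock: 24.05
eef_pos: [0.4465, -0.1601, 0.0327]
tcp_rot: [1.0, -0.0, 0.0, 0.0]
wrist_force: [-1.6, 0.7, 6.4]
finger_gap: 0.0593
```

Emit:
arm_command:
  steps: [0,0,-0.4,0,0,0,0,0,-1.2,0,0,0,0.6,-0.3,-2.4,0,0,0,1.8,-1,-3.8,0,0,0,3.2,-1.8,-5,0,0,0,4.6,-2.7,-6,0,0,0,5.6,-3.3,-6.2,0,0,0,5.94,-3.6,-6.2,0,0,0,5.94,-3.6,-6.2,0,0,0,5.94,-3.6,-6.2,0,0,0]

```text
clock: 25.3
eef_pos: [0.5931, -0.0713, 0.1863]
tcp_rot: [1.0, -0.001, -0.001, 0.0]
wrist_force: [-0.0, -0.7, -1.9]
finger_gap: 0.0589
```

```bash
python3 mm.py wrist strip mat_middle
```

```text
strip mark [ 0.6922 -0.0031]
 rect ((692.2196655273438, -2.593414306640625), (149.89254760742188, 50.93022537231445), 68.9729995727539) ztop 0.005295960627507658
mat_middle mark [0.5936 0.0186]
mat_middle 0.58 contour [0.595  0.0178] hull [0.5951 0.0178] encl ((0.594774067401886, 0.017640501260757446), 0.04621729627251625)
 rect ((595.4908447265625, 17.833309173583984), (91.1624526977539, 90.28297424316406), 86.98863220214844) ztop 0.005222043560626959
[ 0.5944 -0.0704  0.187 ] 25.6
```

View pics/mm.png

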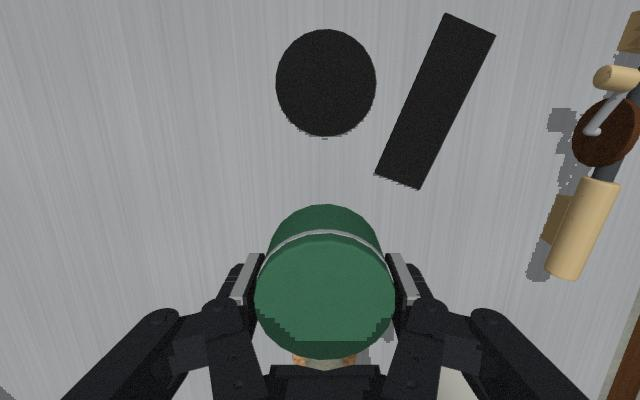

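Emit:
arm_command:
  steps: [0,-0.8,0.4,0,0,0,0.01,-1.8,1.0,0,0,0,0.01,-2.9,1.8,0,0,0,0.01,-3.4,2.8,0,0,0,0.01,-3.52,4,0,0,0,0.01,-3.52,5,0,0,0,0.01,-3.52,5.6,0,0,0,0.01,-3.52,5.9,0,0,0,0.01,-3.52,6.02,0,0,0,0.01,-3.52,6.03,0,0,0,0.01,-3.52,6.03,0,0,0]

```text
clock: 26.98
eef_pos: [0.5955, 0.0179, 0.0369]
tcp_rot: [1.0, -0.0, 0.001, -0.0]
wrist_force: [-0.4, -0.6, -2.8]
finger_gap: 0.0589
```

```bash
python3 m0.py scene,side greasetin_c; python3 -c "
from h import *
s=ctrl.state();print(s['eef_pos'],s['wrist_force'])"
```

```text
scene greasetin_c 0.66 727 mark [0.5958 0.0206] 0.92 ztop 0.0783 top [0.6197 0.3069] [17.8 45.5 20.6] circ [0.5987 0.2979] 1.47
side greasetin_c 0.96 669 mark [0.5986 0.023 ] 0.91 ztop 0.0483 top [0.5981 0.0151] [59.4 52.2 73.5] circ [0.5963 0.018 ] 0.84
[0.59544534 0.01794534 0.03677264] [-0.84880866 -0.32282614  1.83237177]
```

Emit:
arm_command:
  steps: [0,0,0.01,0,0,0,0,0,0.01,0,0,0,0,0,0.01,0,0,0,0,0,0.01,0,0,0,0,0,-0.5,0,0,0,0,0,-1.6,0,0,0,-0.3,0,-3,0,0,0,-1.5,-0.3,-4.5,0,0,0,-3.1,-0.9,-5.7,0,0,0,-4.8,-1.5,-6,0,0,0,-5.9,-1.9,-6,0,0,0,-6.1,-1.92,-6,0,0,0]
  jaw: 0

```text
clock: 28.78
eef_pos: [0.4412, 0.0666, 0.1871]
tcp_rot: [1.0, 0.001, 0.0, -0.0]
wrist_force: [0.7, -0.5, 0.8]
finger_gap: 0.0853
```

Emit:
arm_command:
  steps: [0,0,0,0,0,0,0,0,0,0,0,0]

```text
clock: 29.02
eef_pos: [0.4437, 0.0656, 0.1865]
tcp_rot: [1.0, -0.001, 0.001, 0.0]
wrist_force: [-0.9, 0.4, -0.2]
finger_gap: 0.0854
```

```bash
sed -i 's/    C=cloud(p,b\["region"\]); z=TOP.get(n,.03); /    C=cloud(p,b["region"]); z=float(ov) if (ov:=__import__("os").environ.get("Z_"+n)) else TOP.get(n,.03)/' mm.py; Z_greasetin_c=.048 python3 mm.py wrist mat_middle greasetin_c waxtin_c; python3 m0.py wrist,side greasetin_c,waxtin_c
```

```text
mat_middle 0.76 contour [0.595  0.0169] hull [0.5936 0.0184] encl ((0.5933225154876709, 0.018551839515566826), 0.04620262607932091)
 rect ((586.8671264648438, 23.96453857421875), (91.35659790039062, 74.42704010009766), 50.64409637451172) ztop 0.005468466063196687
greasetin_c mark [0.5962 0.0164]
greasetin_c 0.72 contour [0.4472 0.1418] hull [0.4486 0.1581] encl ((0.4426286518573761, 0.1504378616809845), 0.021477676928043365)
 rect ((442.4932861328125, 150.60104370117188), (42.02882766723633, 41.36492156982422), 76.31204986572266) ztop 0.029262495122784782
waxtin_c mark [0.444 0.15 ]
waxtin_c 0.65 contour [0.4425 0.1506] hull [0.4426 0.1506] encl ((0.44252458214759827, 0.1506214141845703), 0.022510124370455742)
 rect ((442.8481750488281, 150.7493133544922), (43.60276412963867, 44.28042984008789), 45.474185943603516) ztop 0.02922966547081098
[0.4426 0.0659 0.1862] 29.475
wrist greasetin_c 0.94 4449 mark [0.598  0.0144] 0.67 ztop 0.0489 top [0.595  0.0188] [59.3 59.9 59.9] circ [0.5957 0.0176] 0.35
wrist waxtin_c 0.96 2493 mark [0.443  0.1518] 0.91 ztop 0.0292 top [0.4425 0.151 ] [44.5 45.4 89.9]
side greasetin_c 0.88 717 mark [ 0.5987 -0.2848] 0.73 ztop 0.0484 top [0.5954 0.0154] [58.2 58.3 17.8] circ [0.596 0.018] 0.88
side waxtin_c 0.62 314 mark [0.4449 0.1421] 0.75 ztop 0.0282 top [0.4418 0.1478] [41.6 43.4 15.4] circ [0.443 0.151] 1.05
```

View pics/mm.png

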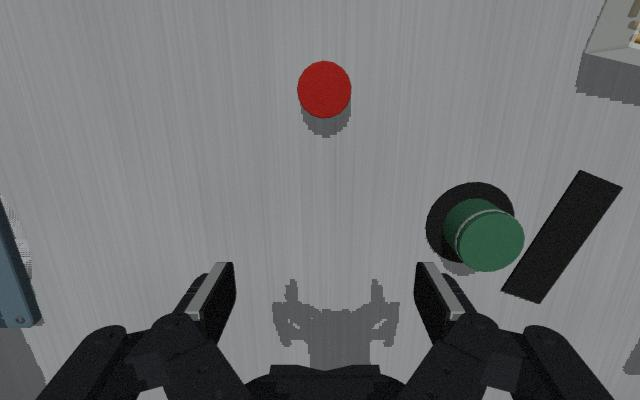

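Emit:
arm_command:
  steps: [0,-1,0.3,0,0,0,0,-2.2,0.8,0,0,0,0,-3.1,1.4,0,0,0,0,-3.4,2.2,0,0,0,0,-3.4,3.4,0,0,0,0,-3.4,4.6,0,0,0,0,-3.4,5.6,0,0,0,0,-3.4,6.1,0,0,0,0,-3.4,6.29,0,0,0,0,-3.4,6.29,0,0,0,0,-3.4,6.29,0,0,0]

```text
clock: 31.35
eef_pos: [0.443, 0.1512, 0.0297]
tcp_rot: [1.0, -0.0, 0.001, -0.0]
wrist_force: [-1.0, 0.4, 0.5]
finger_gap: 0.0855
```

Emit:
arm_command:
  steps: [0,0,0,0,0,0,0,0,0,0,0,0,0,0,0,0,0,0,0,0,0,0,0,0,0,0,0,0,0,0]
  jaw: 255
  force: 30

```text
clock: 31.98
eef_pos: [0.4427, 0.1511, 0.0295]
tcp_rot: [1.0, 0.0, 0.0, -0.0]
wrist_force: [0.0, -0.7, 5.9]
finger_gap: 0.0451
```

Emit:
arm_command:
  steps: [0,0,-0.5,0,0,0,0,0,-1.7,0,0,0,0.7,0.6,-3.2,0,0,0,1.9,1.6,-4.4,0,0,0,3.3,2.9,-4.8,0,0,0,4.7,4.1,-4.8,0,0,0,5.8,5.0,-4.6,0,0,0,6.11,5.33,-4,0,0,0,6.11,5.33,-3.2,0,0,0,6.11,5.33,-2.5,0,0,0,6.11,5.33,-2.1,0,0,0,6.11,5.33,-1.98,0,0,0]

```text
clock: 33.48
eef_pos: [0.5944, 0.0185, 0.0777]
tcp_rot: [1.0, 0.001, -0.001, -0.0]
wrist_force: [-0.7, 1.1, -0.9]
finger_gap: 0.0451
```

Emit:
arm_command:
  steps: [0,0,0.03,0,0,0,0,0,0.05,0,0,0,0,0,0.05,0,0,0]

```text
clock: 33.85
eef_pos: [0.5955, 0.0177, 0.0777]
tcp_rot: [1.0, -0.0, 0.0, 0.0]
wrist_force: [0.0, 0.2, -0.0]
finger_gap: 0.045
```

Run:
```python
from h import *
for c in ["side","scene"]:
    p=optics.snapshot(c); b=best(p,"waxtin_c"); C=cloud(p,b["region"])
    P=C[(C[:,2]>.054)&(C[:,2]<.072)]; print(c,len(P),np.percentile(C[:,2],97), circ(P,.023).x if len(P)>10 else '')
    b=best(p,"greasetin_c"); C=cloud(p,b["region"]); P=C[(C[:,2]>.012)&(C[:,2]<.042)]; print(len(P), circ(P,.03).x if len(P)>10 else '')
    save(p,"x"+c)
print(ctrl.state()["eef_pos"],ctrl.state()["wrist_force"])
```

```text
side 135 0.07636534037509933 [0.59599522 0.01730742]
303 [0.59621981 0.01806844]
scene 69 0.07876377304650241 [0.59521181 0.01606813]
167 [0.59528507 0.01720758]
[0.59548244 0.01769141 0.07759019] [-0.41754346  0.25613837  2.06359741]
```

View pics/xside.png

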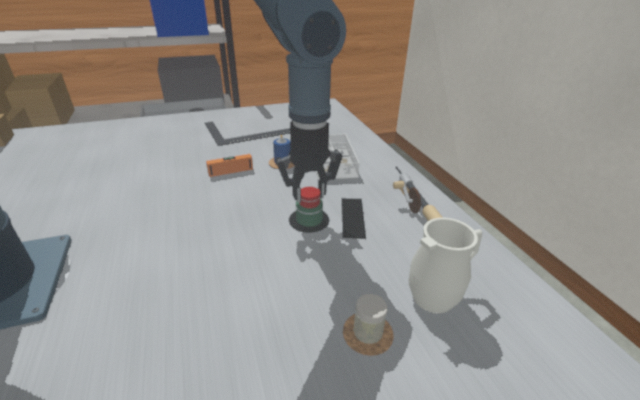

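Emit:
arm_command:
  steps: [0,0,0,0,0,0,0,0,0,0,0,0,0,0,0,0,0,0,0,0,-0.4,0,0,0,0,0,-1.4,0,0,0,-0.2,-0.2,-2.7,0,0,0,-1,-1.2,-3.8,0,0,0,-2.2,-2.8,-4.3,0,0,0,-3.4,-4.6,-4.4,0,0,0,-4.5,-6.3,-4.4,0,0,0,-5.2,-7.5,-4.4,0,0,0,-5.3,-7.7,-4.4,0,0,0]
  jaw: 50

```text
clock: 35.65
eef_pos: [0.4615, 0.2129, 0.188]
tcp_rot: [1.0, 0.002, 0.0, -0.001]
wrist_force: [0.5, -0.5, 0.6]
finger_gap: 0.0683
```

Emit:
arm_command:
  steps: [0,0,0,0,0,0,0,0,0,0,0,0]
  jaw: 0

```text
clock: 35.9
eef_pos: [0.4636, 0.2088, 0.1874]
tcp_rot: [1.0, -0.001, 0.0, 0.0]
wrist_force: [0.3, -1.0, -0.7]
finger_gap: 0.0854
```

```bash
python3 mm.py wrist level_c
python3 - <<'E'
from h import *
for c in ["wrist","scene"]:
    p=optics.snapshot(c)
    if c=="scene": save(p,"x2")
    b=best(p,"level_c"); C=cloud(p,b["region"]); T=C[(abs(C[:,2]-.041)<.005)]
    print(c,len(T),cv2.minAreaRect(T[:,:2].astype(np.float32)*1000),np.median(T,0))
    for k in models.mark_of(p,"level_c")[:2]: print(k["p"],ray(p,k["uv"],.02))
    b=best(p,"waxtin_c")
    if b: C=cloud(p,b["region"]); P=C[(C[:,2]>.054)&(C[:,2]<.072)]; print('wax',len(P), circ(P,.023).x if len(P)>9 else '')
E
```

```text
level_c mark [0.4587 0.2954]
 rect ((458.8355712890625, 294.3553161621094), (118.79663848876953, 22.13729476928711), 3.8493030071258545) ztop 0.042191590025950215
[0.4633 0.2092 0.1873] 36.05
wrist 4127 ((458.56072998046875, 294.2326965332031), (119.34039306640625, 21.88336753845215), 3.7396347522735596) [0.45870426 0.2946202  0.03995704]
0.77 [0.46091888 0.29297029 0.02      ]
scene 583 ((459.0714416503906, 293.5115051269531), (121.93546295166016, 22.355335235595703), 3.9817163944244385) [0.46162461 0.2941535  0.04016706]
0.76 [0.45353417 0.28942189 0.02      ]
wax 91 [0.59532254 0.01668728]
```

View pics/mm.png

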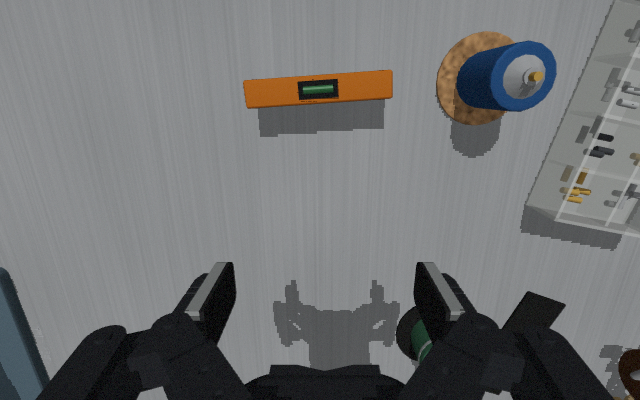

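View pics/x2.png

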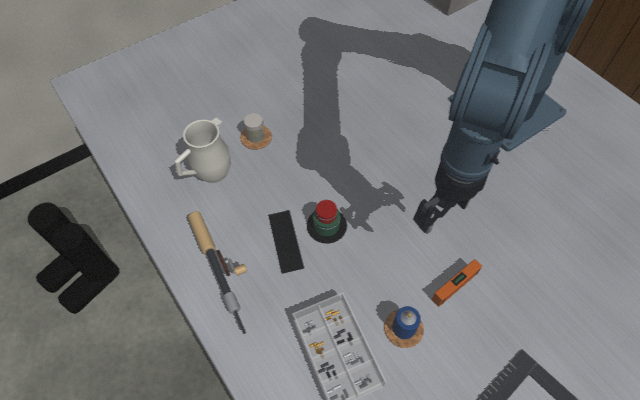

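Emit:
arm_command:
  steps: [0,-0.3,0.1,0,0,1.5,0,-0.8,0.4,0,0,3.1,-0.05,-1.3,0.8,0,0,4.7,-0.1,-1.8,1.2,0,0,6.3,-0.15,-2.3,1.6,0,0,7.9,-0.18,-2.8,2,0,0,9.5,-0.18,-3.2,2.4,0,0,11.1,-0.18,-3.4,2.8,0,0,12.7,-0.18,-3.4,3,0,0,14,-0.18,-3.4,3.2,0,0,14.37,-0.18,-3.4,3.2,0,0,14.37,-0.18,-3.4,3.2,0,0,14.37]

```text
clock: 37.95
eef_pos: [0.4584, 0.2952, 0.1075]
tcp_rot: [0.731, -0.683, -0.0, -0.0]
wrist_force: [0.4, -0.1, 0.1]
finger_gap: 0.0852
```

Run:
```python
from h import *
from scipy.spatial.transform import Rotation as R
s=ctrl.state(); M=R.from_quat(s["tcp_rot"]).as_matrix(); print(s["eef_pos"].round(4),M[:,0].round(3),np.degrees(np.arctan2(M[1,0],M[0,0])),s["clock"])
p=optics.snapshot("wrist"); save(p,"w5")
```

```text
[0.4584 0.2952 0.1075] [ 0.067 -0.998 -0.   ] -86.13990734061996 37.95
```

View pics/w5.png

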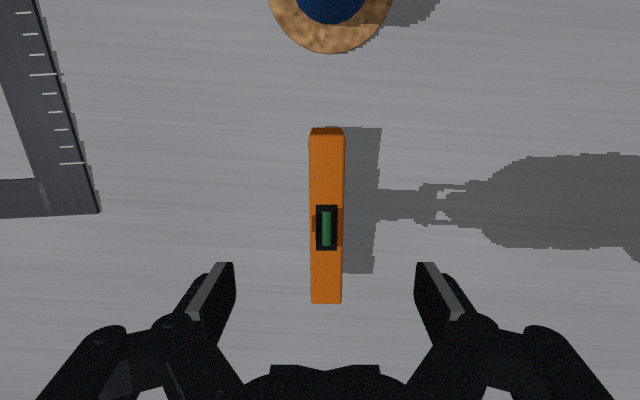

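Emit:
arm_command:
  steps: [0,0,0.8,0,0,0,0,0,1.8,0,0,0,0,0,2.6,0,0,0,0,0,2.95,0,0,0,0,0,3.05,0,0,0,0,0,3.05,0,0,0,0,0,3.05,0,0,0]

```text
clock: 38.88
eef_pos: [0.4586, 0.2955, 0.0316]
tcp_rot: [0.73, -0.683, 0.0, -0.001]
wrist_force: [-0.5, -0.2, 0.0]
finger_gap: 0.0851
```

Emit:
arm_command:
  steps: [0,0,0,0,0,0,0,0,0,0,0,0,0,0,0,0,0,0,0,0,0,0,0,0,0,0,0,0,0,0,0,0,0,0,0,0,0,0,0,0,0,0]
  jaw: 255
  force: 40

```text
clock: 39.75
eef_pos: [0.4583, 0.2953, 0.0312]
tcp_rot: [0.73, -0.683, 0.0, -0.0]
wrist_force: [-1.6, -0.4, 4.2]
finger_gap: 0.0214
```

Emit:
arm_command:
  steps: [0,0,-0.5,0,0,0,0,0,-1.8,0,0,0,0.3,-0.2,-3.4,0,0,0,1.3,-0.9,-4.8,0,0,-1.2,2.8,-1.9,-5.2,0,0,-2.6,4.4,-3,-5.2,0,0,-4.0,6,-4.1,-5.2,0,0,-5.4,7.6,-5.2,-5.2,0,0,-6.8,9.2,-6.3,-5.2,0,0,-8.2,10.8,-7.4,-5.2,0,0,-9.6,12,-8.2,-5.2,0,0,-10.5,12.52,-8.53,-5.2,0,0,-10.86]

```text
clock: 41.25
eef_pos: [0.6923, -0.0066, 0.1613]
tcp_rot: [0.983, -0.184, 0.0, 0.001]
wrist_force: [-0.3, 0.6, -2.0]
finger_gap: 0.021
```

Emit:
arm_command:
  steps: [0,0,0,0,0,0,0,0,0,0,0,0]

```text
clock: 41.5
eef_pos: [0.6909, -0.0016, 0.1611]
tcp_rot: [0.983, -0.183, -0.0, -0.0]
wrist_force: [-0.1, 0.7, -1.3]
finger_gap: 0.0215
```

Run:
```python
from h import *
from scipy.spatial.transform import Rotation as R
s=ctrl.state(); M=R.from_quat(s["tcp_rot"]).as_matrix(); print(s["eef_pos"].round(4),np.degrees(np.arctan2(M[1,0],M[0,0])),s["clock"],s["finger_gap"])
p=optics.snapshot("wrist"); save(p,"w6")
b=best(p,"strip")
if b: P=rayreg(p,b["region"],.004); print(cv2.minAreaRect(P[:,:2].astype(np.float32)*1000))
p=optics.snapshot("scene"); b=best(p,"level_c"); C=cloud(p,b["region"]); print(np.percentile(C[:,2],[3,50,97]))
zt=np.percentile(C[:,2],95); T=C[abs(C[:,2]-zt)<.006]; print(cv2.minAreaRect(T[:,:2].astype(np.float32)*1000))
```

```text
[ 0.6909 -0.0016  0.1611] -21.037358833738594 41.5 0.021514490014090854
((711.5413818359375, 46.31290054321289), (46.83283615112305, 51.74940872192383), 66.61428833007812)
[0.141825   0.16985208 0.17339691]
((699.5678100585938, 19.86880111694336), (78.50560760498047, 21.455102920532227), 69.64987182617188)
```

View pics/w6.png

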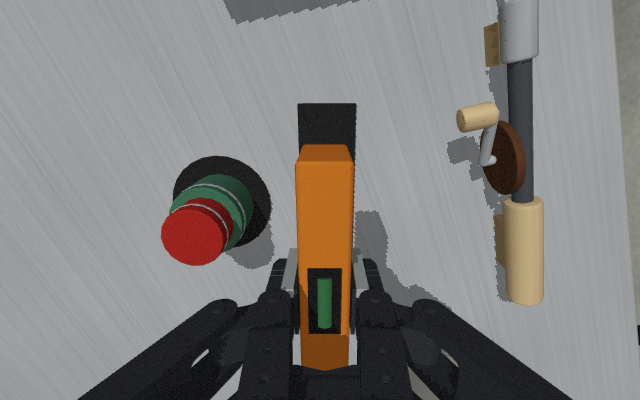

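Emit:
arm_command:
  steps: [0,0,0.6,0,0,0,0,0,1.6,0,0,0,0,0,2.7,0,0,0,0,0,3.6,0,0,0,0,0,4.2,0,0,0,0,0,4.6,0,0,0,0,0,4.7,0,0,0,0,0,4.7,0,0,0]

```text
clock: 42.7
eef_pos: [0.6921, -0.003, 0.044]
tcp_rot: [0.983, -0.183, 0.0, -0.0]
wrist_force: [-0.2, 0.5, -1.4]
finger_gap: 0.0215
```

```bash
cat > lv.py <<'E'
from h import *
from scipy.spatial.transform import Rotation as R
s=ctrl.state(); M=R.from_quat(s["tcp_rot"]).as_matrix(); print(s["eef_pos"].round(4),np.degrees(np.arctan2(M[1,0],M[0,0])),s["clock"],s["wrist_force"].round(1))
for c in ["scene","side"]:
    p=optics.snapshot(c); save(p,"lv_"+c); b=best(p,"level_c")
    if b is None: print(c,"none"); continue
    C=cloud(p,b["region"]); zt=np.percentile(C[:,2],95); T=C[abs(C[:,2]-zt)<.006]; print(c,b["p"],zt,cv2.minAreaRect(T[:,:2].astype(np.float32)*1000))
E
python3 lv.py
```

```text
[ 0.6921 -0.003   0.044 ] -21.05790159639866 42.7 [-0.2  0.5 -1.4]
scene 0.66 0.055847260082785836 ((700.6768798828125, 18.206968307495117), (75.98393249511719, 21.223552703857422), 68.4957275390625)
side 0.75 0.05438067684614979 ((692.3680419921875, -4.52069091796875), (120.00074768066406, 21.9874210357666), 68.52278900146484)
```

View pics/lv_side.png

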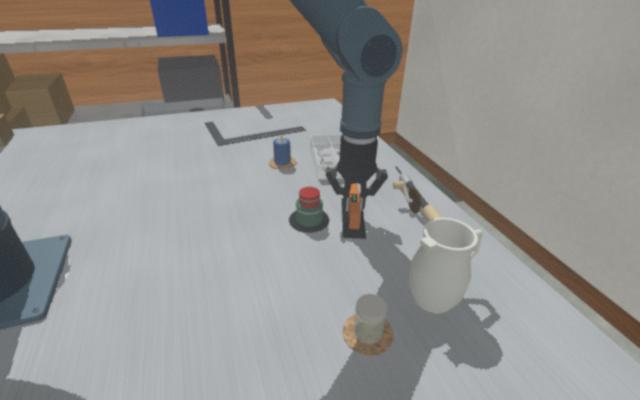

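Emit:
arm_command:
  steps: [0,0,0.15,0,0,0,0,0,0.28,0,0,0,0,0,0.33,0,0,0,0,0,0.34,0,0,0,0,0,0.34,0,0,0]

```text
clock: 43.52
eef_pos: [0.6915, -0.003, 0.0352]
tcp_rot: [0.983, -0.183, -0.0, 0.0]
wrist_force: [-2.4, 0.1, 3.1]
finger_gap: 0.0216
```

Emit:
arm_command:
  steps: [0,0,0.01,0,0,0,0,0,0.01,0,0,0,0,0,0.01,0,0,0,0,0,0.01,0,0,0,0,0,-0.4,0,0,0,0,0,-1.2,0,0,0,0,0,-2.4,0,0,0,0,0,-3.8,0,0,0,0,0,-5.2,0,0,0,0,1,-6.4,0,0,0,0,2.5,-7,0,0,0,0,3.6,-7,0,0,0]
  jaw: 130

```text
clock: 45.02
eef_pos: [0.66, -0.0892, 0.2138]
tcp_rot: [0.983, -0.183, 0.003, 0.0]
wrist_force: [0.4, -0.4, -0.2]
finger_gap: 0.042
```

Emit:
arm_command:
  steps: [0,0,0,0,0,0,0,0,0,0,0,0]

```text
clock: 45.28
eef_pos: [0.6598, -0.0857, 0.211]
tcp_rot: [0.983, -0.182, 0.001, -0.001]
wrist_force: [0.4, 0.5, -0.6]
finger_gap: 0.0421
```

```bash
python3 lv.py; python3 m0.py wrist,scene,side strip,level_c,greasetin_c,jug_c,jar_c,oilcan_c
python3 - <<'E'
from h import *
for c in ["side","scene","wrist"]:
    p=optics.snapshot(c); save(p,"f_"+c); b=best(p,"waxtin_c")
    if b: C=cloud(p,b["region"]); P=C[(C[:,2]>.054)&(C[:,2]<.072)]; print(c,'wax',len(P),circ(P,.023).x if len(P)>9 else '',np.percentile(C[:,2],97))
    b=best(p,"strip")
    for n,z in [("level_c",.044)]:
        b=best(p,n)
        if b: C=cloud(p,b["region"]); T=C[abs(C[:,2]-z)<.006]; print(c,n,cv2.minAreaRect(T[:,:2].astype(np.float32)*1000) if len(T)>5 else '')
E
```

```text
[ 0.6598 -0.0857  0.211 ] -21.00792645931106 45.275 [ 0.4  0.5 -0.6]
scene 0.65 0.04708360766306567 ((691.994873046875, -2.6976089477539062), (120.40367889404297, 21.650585174560547), 68.89129638671875)
side 0.64 0.045047600686146605 ((691.91064453125, -3.5845947265625), (121.52841186523438, 22.171463012695312), 68.78120422363281)
wrist strip 0.88 4635 mark [ 0.6933 -0.0036] 0.66 ztop 0.0054 top [ 0.6922 -0.0033] [148.6  52.   68.7]
wrist level_c 0.7 3792 mark [ 0.6924 -0.0027] 0.88 ztop 0.0462 top [ 0.6919 -0.0027] [119.2  22.   68.9]
wrist greasetin_c 0.84 1666 ztop 0.0501 top [0.6041 0.0168] [59.5 43.5 80.8] circ [0.5954 0.0182] 0.2
wrist jug_c 0.6 5736 ztop 0.1399 top [ 0.6943 -0.2553] [33.1 12.7 85.6]
wrist jar_c 0.59 1437 mark [ 0.589  -0.3029] 0.59 ztop 0.0658 top [ 0.5968 -0.2769] [11.5 38.4 76.5] circ [ 0.5924 -0.2953] 0.51
wrist oilcan_c none
scene strip 0.83 927 mark [6.941e-01 6.000e-04] 0.63 ztop 0.0421 top [ 0.6917 -0.0033] [155.1  53.   68.5]
scene level_c 0.87 586 mark [ 0.6908 -0.0106] 0.58 ztop 0.0473 top [ 0.6922 -0.0021] [118.9  22.   69. ]
scene greasetin_c 0.55 
[... 729 characters left out ...]
[ 0.5922 -0.2966] [45.  45.3 28.8] circ [ 0.5933 -0.295 ] 0.56
side oilcan_c 0.87 446 mark [0.6165 0.3139] 0.7 ztop 0.0736 top [0.6054 0.2932] [31.6 35.5 74. ] circ [0.6063 0.3021] 1.52
side wax 150 [0.59624093 0.01745838] 0.07618110400176735
side level_c ((691.9500732421875, -3.2471771240234375), (122.18586730957031, 21.90506935119629), 69.0224380493164)
scene wax 91 [0.59526639 0.01635596] 0.07906147850843549
scene level_c ((693.023193359375, -1.2275619506835938), (118.23326110839844, 20.920852661132812), 69.22360229492188)
wrist wax 315 [0.59552543 0.0175449 ] 0.07704654320114421
wrist level_c ((691.8718872070312, -2.64910888671875), (118.54595184326172, 22.13368797302246), 68.6806640625)
```

View pics/f_wrist.png

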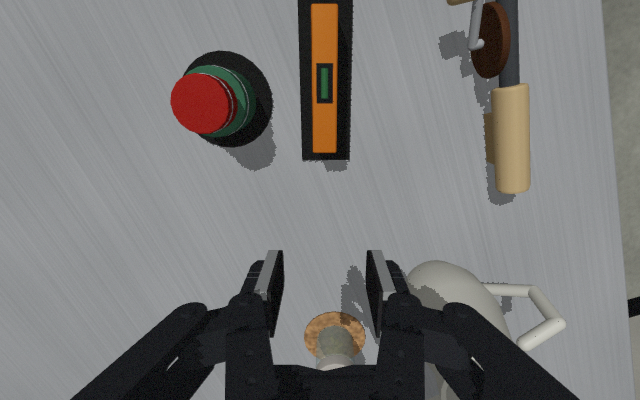

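View pics/f_scene.png

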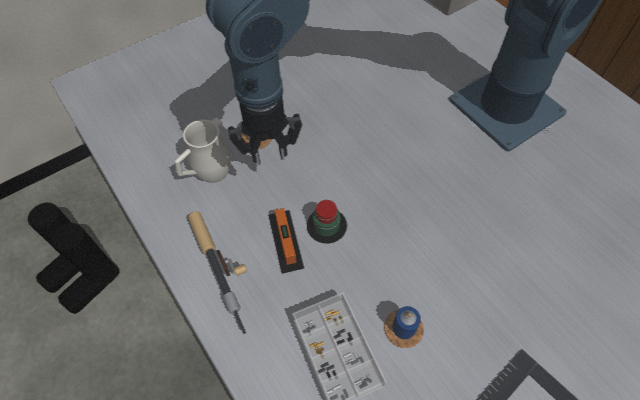

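Everything is centred to about 1 mm and the jug reads as unmoved. The gripper is clear at 0.21 m, so I'm handing in.

```bash
python3 -c "
from cell import ctrl
print(ctrl.sign_off()); print(ctrl.state()['clock'])"
```

```text
the job is handed in; nothing more can be done
None
the job is handed in; nothing more can be done
```

I set out the kit in the order you gave: oil can, jar, grease tin, wax tin on top of it, then the spirit level. I handed in at about 46 s, with the gripper clear of everything at 0.21 m; the hand-in reports no verdict.

Last checks, mostly from the wrist camera (x, y in m):

| Thing | Measured at | Its mat or strip |
|---|---|---|
| Oil can | 0.6057, 0.302 | 0.6056, 0.302 |
| Jar | 0.593, -0.295 | 0.593, -0.295 |
| Grease tin | 0.5955, 0.018 | 0.595, 0.018 |
| Wax tin | 0.5955, 0.0175 | on the grease tin |
| Level | 0.692, -0.003, at 69° | 0.692, -0.003, at 69° |

- **Jug:** its position in the side view agreed with the first look within about 1 mm. The scene view differed by 1 mm along x and 3 mm along y, though the arm partly hid it there. I never touched it.
- **Disagreements:** the scene and side cameras differed from the wrist camera by 1–2 mm, which is within their calibration. The networks now and then missed something or named the wrong thing. For example, the can was once taken for the grease tin, and I discarded those readings.

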